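# Tip the sugar-cube carton into its taped bay

## Task

Without grasping or lifting anything, push the small standing carton of sugar cubes along the counter, still upright, to the nearer end of the taped frame, then push it near its top so that it topples over, away from the finger, and lands lying on its broad face inside the frame. It may overlap the tape but must not stick out past it, and it must land there: lying flat anywhere else, even if shoved in later, is a failure. Leave everything else where it is.

Things in the scene. Friction and masses are not known exactly. Their poses are not given: they have to be found in the camera images.
- bay: Rectangle of flat beige masking tape (under 1 mm thick, nothing to bump into) on the speckled white counter. Outer size 110 mm along its x by 135 mm along its y, tape 10 mm wide. Origin at its centre on the counter; z up. The carton stands off one of its two short ends (its +y or its -y end, by chance), the sugar bowl off the other.
- carton_center (a point): Centre (42.5 mm up while it stands) of the small closed cardboard carton, plain brown with a pale panel on each broad face: 60 mm wide along its x, 36 mm thick along its y, 85 mm tall along its z, 0.12 to 0.26 kg. It starts upright, 130 to 155 mm from the frame's centre along the frame's y, up to 15 mm off its middle line, a broad face towards the frame within 0.12 rad.
- carton_corner_a (a point): Point of the carton, half-way through its thickness, at the lower end of its -x narrow side (as it stands); the four corner points mark its 60 by 85 mm outline.
- carton_corner_b (a point): Point of the carton, half-way through its thickness, at the lower end of its +x narrow side (as it stands); the four corner points mark its 60 by 85 mm outline.
- carton_corner_c (a point): Point of the carton, half-way through its thickness, at the upper end of its -x narrow side (as it stands); the four corner points mark its 60 by 85 mm outline.
- carton_corner_d (a point): Point of the carton, half-way through its thickness, at the upper end of its +x narrow side (as it stands); the four corner points mark its 60 by 85 mm outline.
- sugar_bowl: Bystander: open white ceramic bowl, 76 mm across, 55 mm high, off the other short end of the frame, 130 to 155 mm from its centre. Origin at the centre of its underside.
- tongs: Bystander: steel spring tongs lying flat, about 220 mm long along their y, 55 mm wide, up to 25 mm high, along the frame's -x long side, about 115 to 130 mm from its centre. Origin at their middle on the counter.
- scraper: Bystander: short olive-wood scraper lying flat, 157 mm long along its y, 42 mm wide, 10 mm high, along the frame's +x long side, about 115 to 130 mm from its centre. Origin at its middle on the counter.
- pot: Bystander: aluminium steamer pot, 188 mm across, 103 mm high, two side handles, at the left. Origin at the centre of its underside.
- basket: Bystander: aluminium steamer basket, 188 mm across, 62 mm high, two side handles, at the right. Origin at the centre of its underside.
- lid: Bystander: round teal hard silicone lid lying flat, 196 mm across, knob top 37 mm high, at the right near the robot. Origin at the centre of its underside.
- salt_jar: Bystander: small glass jar with a steel cap, 56 mm across, 95 mm high, at the left near the robot. Origin at the centre of its underside.
- carton: The same carton, origin at the centre of its underside as it stands. Pushed on a broad face by a finger reaching to within 20 mm of the counter it slides upright; pushed only 60 mm or more up it tips over its far lower edge, falling by itself once past 0.4 rad (face moved about 30 mm there). Lying on its broad face its centre is 18 mm up and about 60 mm further on than when it stood.
Things that resemble listed ones, but are neither listed nor needed, are in the scene too. Of the things that look like the carton, the larger one is meant.

How it is judged (in metres and radians):
On the way, in this order (a step that is already met when the one before it is completed fails the run):
1. the carton, still upright, has been pushed to the end of the frame (its centre within 100 mm of the frame's centre) (angle between carton_center's own z axis and vertical below 0.15 rad and horizontal distance between carton_center and bay below 0.1 m), for 0.1 s.
2. the carton has toppled onto its broad face inside the frame (angle between carton_center's own z axis and vertical between 1.4508 and 1.6908 rad and angle between carton_center's own x axis and vertical between 1.4508 and 1.6908 rad and height (world z) of carton_center below 0.024 m and x of carton_corner_a in the frame of bay between -0.055 and 0.055 m and y of carton_corner_a in the frame of bay between -0.0675 and 0.0675 m and x of carton_corner_b in the frame of bay between -0.055 and 0.055 m and y of carton_corner_b in the frame of bay between -0.0675 and 0.0675 m and x of carton_corner_c in the frame of bay between -0.055 and 0.055 m and y of carton_corner_c in the frame of bay between -0.0675 and 0.0675 m and x of carton_corner_d in the frame of bay between -0.055 and 0.055 m and y of carton_corner_d in the frame of bay between -0.0675 and 0.0675 m), for 0.2 s.
At the end, for the whole second after the job is handed in: The carton lies at rest on a broad face (within 0.12 rad, centre below 24 mm) with all four corner points of its outline inside the outer edge of the tape frame (110 by 135 mm) (all of step 2 and linear speed of carton below 0.02 m/s and angular speed of carton below 0.2 rad/s); the robot touches nothing.
It fails at once if the carton lies flat while any of its corner points is outside the outer edge of the tape frame (angle between carton_center's own z axis and vertical above 1.45 rad and not (x of carton_corner_a in the frame of bay between -0.055 and 0.055 m and y of carton_corner_a in the frame of bay between -0.0675 and 0.0675 m and x of carton_corner_b in the frame of bay between -0.055 and 0.055 m and y of carton_corner_b in the frame of bay between -0.0675 and 0.0675 m and x of carton_corner_c in the frame of bay between -0.055 and 0.055 m and y of carton_corner_c in the frame of bay between -0.0675 and 0.0675 m and x of carton_corner_d in the frame of bay between -0.055 and 0.055 m and y of carton_corner_d in the frame of bay between -0.0675 and 0.0675 m)).
It fails at once if the carton is lifted off the counter (centre higher than 56 mm, or 50 mm while upright) (height (world z) of carton_center above 0.056 m or (angle between carton_center's own z axis and vertical below 0.2 rad and height (world z) of carton_center above 0.05 m)).
It fails at once if a bystander is moved by more than 15 mm (distance of any of sugar_bowl, tongs, scraper, pot, basket, lid, salt_jar from where it was at the start of the episode above 0.015 m).
It also fails if it takes over 43 s, if anything falls off the work surface, if the arm or the gripper's body presses on something with over 40 N, if the wrist force passes 120 N, or if a joint passes its speed limit or range.

## Robot

A 6-joint arm with a two-finger parallel gripper is mounted at the origin on the work surface. World frame = base frame: x ahead of the robot, y to its left, z up, the work surface at z = 0. Lengths are in m, angles in degrees, forces in N, time in s.
With the tool pointing down it reaches from about 0.275 to 0.825 m from the base axis. Payload 5.2 kg.
Tool frame: the origin (TCP) lies between the finger pads; the fingertips stand 25 mm ahead of it and the grasp point (between the pads) lies 6 mm ahead of it; z points along the fingers, y is the line along which they close (so a half turn about z gives the same grasp; the last joint's range is limited). The gripper opens to 93 mm and grips with 3 to 60 N. Pads are 15 mm wide; open, the fingers measure 128 mm over their backs; the gripper's body (75 mm by 188 mm) begins 65 mm behind the grasp point.
Start: joints at [-78.369, 14.817, 87.949, -0, 77.235, -11.62], TCP at [0.217, -0.505, 0.244] pointing down, gripper open.
Joint ranges: [-179.93, 179.93], [-52.35, 119.4], [10.71, 147.94], [-69.91, 249.91], [12.55, 155.21], [-178.61, 178.61]. Speed limits (degrees/s): [147.25, 147.25, 180, 180, 180, 180].

## Interface

Orientations are given as [roll, pitch, yaw] about the fixed x, y, z axes, in that order (R = Rz(yaw) Ry(pitch) Rx(roll)).
In Python, from workcell import r gives the robot as it stands.
- The arm moves only by the shell command python3 -m handwheel 'ROWS' [FORCE]. ROWS is a JSON object of lists of equal length, an entry for each row: "rotation": the turn, a rotation vector about the tool's x, y, z in rad, a list of three; "xyz": the shift along the tool's x, y, z in mm, a list of three; "jaw": the gripper command: -1 is fully open, 1 is shut, values between are in proportion. A call has 1 to 8 rows; each row is the pose to reach, as a shift and turn from the pose commanded when the call began, along the tool's axes at that moment; what a row does not reach only later rows make up. A row lasts 1/12 s, in which the tool goes at most 41.7 mm and 7.16 degrees, less where a joint would pass 70% of its speed; a pose out of reach is approached as far as the arm can. A call with a gripper value outside its range is refused whole. The fingers move at their own pace and stop on an object; FORCE is the grip in N (left out, the last holds). Time passes only in rows, so rows that repeat a pose let the fingers close. It gives the time, the measured TCP pose, the force, the opening and the grip force at its end, in the units of the state.
- r.get_obs(): the state, without advancing time (a new reading comes with each control period).
- r.capture(name): name is "scene" or "top" or "wrist"; returns the picture (480x640x3 uint8, red, green, blue); there is no depth.
- r.camera_model(name): a dict with "K" (3x3 intrinsics, pixels), "world_from_camera" (4x4, takes a point from camera to world coordinates); the wrist camera has in their place "T_tool_cam" (4x4, takes a point from camera to tool coordinates, whose origin is the TCP and whose axes are the flange's). Camera axes: x right, y down, z forward; pixel columns grow to the right and rows downward; lengths in m; the calibration is good to about 2 mm. A picture is of the moment at which its call begins: read the wrist's pose just before it. camera_model takes no time and is no camera call.
- r.job_done(): hands the job in; it is judged then, once.
Trained networks look in the newest picture that a camera, given by its name, has taken for a name from the list of things; names that differ only in an ending like _2 or _b are one class to them, and where a whole thing is asked for, a point or a joint stands for the part that bears it (a point fixed in the world has none). Each returns a list of dicts, best first, with "conf" (0 to 1); they miss things now and then, are a little off and sometimes report something else, mostly with a low value. They report only what shows in the picture. A call takes as long as a camera call. They do not tell look-alikes from the thing itself.
- r.look_for(query, camera): "at" ([x, y, z] in m, in the coordinates of the camera as it stood for that picture, good to about 4 mm: the middle of the surface that is visible of it).
- r.cut_out(query, camera): "mask" (480x640 bool, what is visible of it).
The state is a dict: "time_s": time; "joint_pos": joint angles; "joint_vel": joint speeds; "joint_torque": joint torques, N m; "ee_pos": TCP position; "eef_rot": TCP orientation; "wrist_force": force on the tool from outside, world axes, zero at the start; "ft_torque": the same for the moment, N m; "opening": finger opening in m; "finger_force": force on a finger pad.
Only numpy, scipy, OpenCV 4.12 (cv2) and the standard library are available. Lean on these libraries where they do the work, as an engineer would, in place of code of your own. Each camera call takes 0.05 s, during which the arm holds its last target. There are 200 camera calls.

## Working session

There is one attempt and no reset: what is moved stays moved. The work goes in short steps, Python scripts to look and compute and a shell command to move; the robot and the scene stay as the last step left them, time stands still between calls to the robot, and variables do not carry over. Pictures are saved under pics/ and viewed, at most 10 in all, crops included, and the job is handed in when it is done.

```bash
mkdir -p pics; ls; python3 - <<'E'
from workcell import r
import cv2,numpy as np
np.set_printoptions(precision=4,suppress=True)
for n in("scene","top"):
    im=r.capture(n); cv2.imwrite(f"pics/{n}0.png",im[:,:,::-1])
    m=r.camera_model(n); T=np.array(m["world_from_camera"]); print(n,np.array(m["K"]).tolist(),T.tolist())
    for q in("carton","bay","sugar_bowl","tongs","scraper"):
        for d in r.look_for(q,n)[:3]:
            print(q,round(d["conf"],2),T[:3,:3]@d["at"]+T[:3,3])
print(r.get_obs())
E
```

```text
pics
scene [[555.2644804936765, 0.0, 318.84381248812946], [0.0, 555.2644804936765, 234.02965022333336], [0.0, 0.0, 1.0]] [[-0.7296511747694262, 0.5370862341950403, -0.4232582429153465, 1.0566487198860124], [0.6838152175412913, 0.5752804780070416, -0.44883083659987766, 0.6029605425098078], [0.002431340484723257, -0.6169203746531474, -0.7870218166742695, 1.1471887018790161], [0.0, 0.0, 0.0, 1.0]]
carton 0.9 [0.5582 0.1017 0.0721]
carton 0.86 [0.6525 0.1208 0.0588]
carton 0.42 [ 0.5021 -0.2133  0.0332]
bay 0.81 [ 0.5305 -0.0471  0.0011]
bay 0.64 [0.5591 0.1022 0.0698]
sugar_bowl 0.75 [ 0.5012 -0.2139  0.0326]
sugar_bowl 0.18 [ 0.6495 -0.0601  0.0076]
tongs 0.95 [0.4126 0.0039 0.012 ]
scraper 0.81 [ 0.6509 -0.0638  0.0055]
top [[442.7021063265874, 0.0, 319.43888347532703], [0.0, 442.7021063265874, 233.13523727815254], [0.0, 0.0, 1.0]] [[0.009287178907850094, -0.996828021888634, 0.07904203366264537, 0.4254126273149549], [-0.9999467265377501, -0.009614117505920661, -0.0037567048087866323, 0.004536507494610204], [0.004504708022901882, -0.0790029336301857, -0.9968642054379587, 1.1793634657493282], [0.0, 0.0, 0.0, 1.0]]
carton 0.82 [0.5485 0.0896 0.0845]
carton 0.71 [0.6385 0.108  0.0666]
carton 0.23 [ 0.4073 -0.0069  0.0162]
bay 0.82 [ 0.5265 -0.0493  0.002 ]
sugar_bowl 0.78 [ 0.5046 -0.2059  0.0282]
tongs 0.68 [ 0.4085 -0.0051  0.0137]
scraper 0.59 [ 0.6498 -0.0645  0.0053]
{'time_s': 0.6, 'joint_pos': array([-78.3699,  14.8152,  87.9515,   0.0005,  77.2342, -11.6208]), 'joint_vel': array([-0.0569,  0.1029,  0.0377, -0.1034,  0.032 , -0.024 ]), 'joint_torque': array([ -0.0017, -43.6949, -28.419 ,   0.0719,   0.0315,  -0.    ]), 'ee_pos': array([ 0.2171, -0.5053,  0.2436]), 'eef_rot': array([-179.9993,   -0.0007,   23.2508]), 'wrist_force': array([ 0.1723, -0.4416,  0.1577]), 'ft_torque': array([ 0.0149, -0.0153,  0.0275]), 'finger_force': 0.0, 'opening': 0.09303494934493288}
```

View pics/scene0.png

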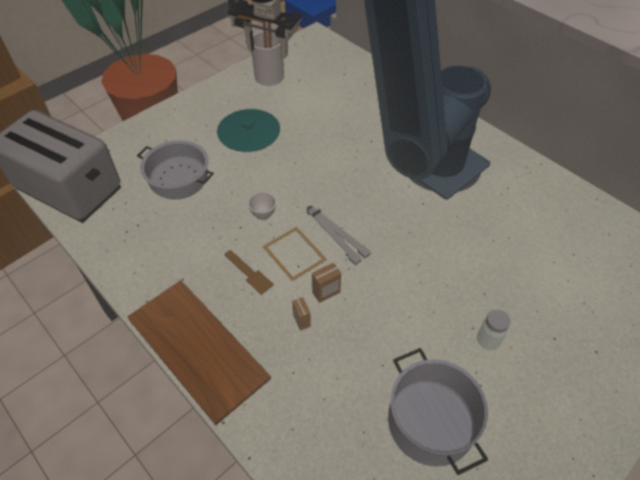

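```bash
cat > h.py <<'E'
from workcell import r
import cv2,numpy as np
np.set_printoptions(precision=4,suppress=True)
def plane(n,px,z):
    m=r.camera_model(n);T=np.array(m["world_from_camera"]);K=np.array(m["K"])
    px=np.atleast_2d(np.array(px,float));d=(T[:3,:3]@np.linalg.inv(K)@np.c_[px,np.ones(len(px))].T).T
    s=(z-T[2,3])/d[:,2];return T[:3,3]+d*s[:,None]
def masks(q,n): return [(d["conf"],d["mask"].astype(np.uint8)) for d in r.cut_out(q,n)]
def rect(pts):
    return cv2.minAreaRect(np.float32(pts[:,:2]*1000))
E
python3 - <<'E'
from h import *
for n in("top","scene"):
    im=r.capture(n)
    for q,z in(("bay",0),("carton",.085)):
        for c,m in masks(q,n)[:3]:
            cs=max(cv2.findContours(m,0,2)[0],key=cv2.contourArea)[:,0]
            R=rect(plane(n,cs,z)); print(n,q,round(c,2),m.sum(),R, cs.min(0),cs.max(0))
im=r.capture("top")
c=cv2.resize(im[130:310,230:410],(800,600) if 0 else (600,600),interpolation=cv2.INTER_CUBIC)
cv2.imwrite("pics/topcrop.png",c[:,:,::-1])
E
```

```text
top bay 0.98 671 ((525.6451416015625, -50.660308837890625), (137.10728454589844, 112.11530303955078), 83.78277587890625) [311 208] [365 254]
top carton 0.62 252 ((635.2067260742188, 104.89353942871094), (50.7592658996582, 33.51083755493164), 71.9881362915039) [268 176] [288 192]
top carton 0.59 432 ((544.8784790039062, 89.8431167602539), (42.392967224121094, 67.57139587402344), 79.55451965332031) [274 206] [293 233]
scene bay 0.64 497 ((529.9732055664062, -49.19842529296875), (133.51548767089844, 111.08165740966797), 85.6183853149414) [264 228] [325 280]
scene carton 0.96 475 ((665.4876098632812, 132.82984924316406), (81.5335693359375, 37.22809600830078), 57.353145599365234) [292 298] [310 331]
scene carton 0.68 860 ((569.532470703125, 109.69384765625), (79.20893859863281, 83.3446044921875), 76.83464050292969) [311 264] [340 302]
```

View pics/topcrop.png

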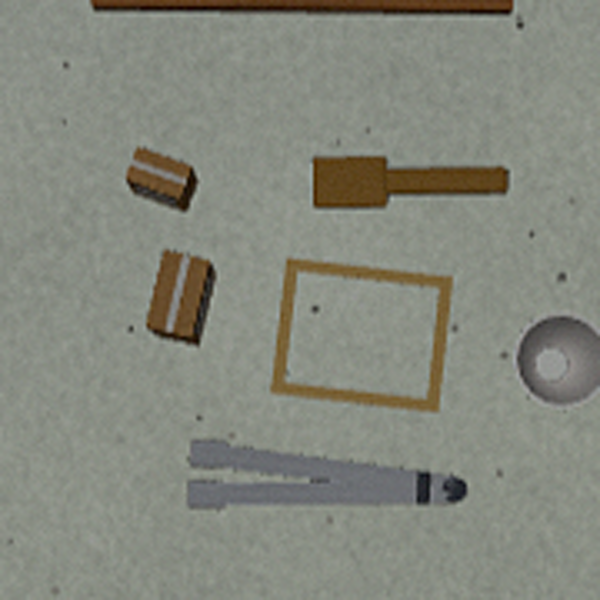

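The scene shows the larger carton at about (327,282), the smaller look-alike at (302,313) and the frame centred at (295,253). In the top crop, the carton's top is around (180,295) and the frame's outer corners are about (288,261), (452,278), (438,410) and (272,391). I'll fit the poses next.

```bash
cat >> h.py <<'E'
from scipy.optimize import differential_evolution as DE
def proj(n,P):
    m=r.camera_model(n);T=np.linalg.inv(np.array(m["world_from_camera"]));p=(np.array(m["K"])@(T[:3,:3]@P.T+T[:3,3:])).T
    return p[:,:2]/p[:,2:]
def sil(n,P):
    u=np.zeros((480,640),np.uint8);h=cv2.convexHull(np.float32(proj(n,P)))
    cv2.fillConvexPoly(u,np.int32(np.round(h*16)),1,shift=4);return u
def box(v,a,b,z):
    c,s=np.cos(v[2]),np.sin(v[2])
    return np.array([[v[0]+c*i*a/2-s*j*b/2,v[1]+s*i*a/2+c*j*b/2,k] for i in(-1,1) for j in(-1,1) for k in z])
def fit(ms,a,b,z,x0):
    def f(v):
        e=0
        for n,m in ms:
            s=sil(n,box(v,a,b,z)); e+=1-(s&m).sum()/max(1,(s|m).sum())
        return e
    o=DE(f,[(x0[0]-.03,x0[0]+.03),(x0[1]-.03,x0[1]+.03),(-.3,.3)],seed=0,maxiter=40,popsize=10);return o.x,o.fun
def filled(m):
    u=np.zeros_like(m);cv2.fillConvexPoly(u,cv2.convexHull(max(cv2.findContours(m,0,2)[0],key=cv2.contourArea)),1);return u
def near(q,n,xy,z):
    p=proj(n,np.array([[*xy,z]]))[0]
    L=[m for c,m in masks(q,n) if c>.3 and np.hypot(*(np.argwhere(m).mean(0)[::-1]-p))<15]
    return [(n,filled(L[0]))] if L else []
E
python3 - <<'E'
from h import *
C=[];B=[]
for n in("top","scene"):
    r.capture(n);C.append(near("carton",n,(.545,.09),.05));B.append(near("bay",n,(.527,-.05),0))
for S in((0,),(1,),(0,1)):
    print(S,"carton",fit(sum([C[i] for i in S],[]),.06,.036,(0,.085),(.545,.09)),"bay",fit(sum([B[i] for i in S],[]),.11,.135,(0,),(.527,-.05)))
E
```

```text
(0,) carton (array([ 0.5491,  0.0927, -0.2283]), np.float64(0.08686440677966101)) bay (array([ 0.5275, -0.0498, -0.1122]), np.float64(0.01465872652313327))Traceback (most recent call last):
  File "<stdin>", line 6, in <module>
  File "h.py", line 27, in fit
    o=DE(f,[(x0[0]-.03,x0[0]+.03),(x0[1]-.03,x0[1]+.03),(-.3,.3)],seed=0,maxiter=40,popsize=10);return o.x,o.fun
    return fun(*args, **kwargs)
    ret = solver.solve()
    next(self)
    ~~~~^^^^^^
    energy = self.func(parameters)
    return self.f(x, *self.args)
           ~~~~~~^^^^^^^^^^^^^^^
  File "h.py", line 25, in f
    s=sil(n,box(v,a,b,z)); e+=1-(s&m).sum()/max(1,(s|m).sum())
  File "h.py", line 16, in sil
    u=np.zeros((480,640),np.uint8);h=cv2.convexHull(np.float32(proj(n,P)))
                                                               ~~~~^^^^^
  File "h.py", line 13, in proj
    m=r.camera_model(n);T=np.linalg.inv(np.array(m["world_from_camera"]));p=(np.array(m["K"])@(T[:3,:3]@P.T+T[:3,3:])).T
ValueError: time passes only in moves, steps and waits
```

```bash
sed -i 's/^def plane/import functools\n_cm=functools.lru_cache(None)(lambda n:r.camera_model(n))\ndef plane/; s/m=r.camera_model(n);/m=_cm(n);/' h.py
python3 -m handwheel '{"rotation":[[0,0,0],[0,0,0],[0,0,0],[0,0,0],[0,0,0],[0,0,0],[0,0,0],[0,0,0]],"xyz":[[250,-205,0],[250,-205,0],[250,-205,0],[250,-205,0],[250,-205,0],[250,-205,0],[250,-205,0],[250,-205,0]],"jaw":[1,1,1,1,1,1,1,1]}' 20
python3 -m handwheel '{"rotation":[[0,0,0],[0,0,0],[0,0,0],[0,0,0],[0,0,0],[0,0,0],[0,0,0],[0,0,0]],"xyz":[[250,-205,0],[250,-205,0],[250,-205,0],[250,-205,0],[250,-205,0],[250,-205,0],[250,-205,0],[250,-205,0]],"jaw":[1,1,1,1,1,1,1,1]}'
```

```text
time_s: 1.92
ee_pos: [0.3666, -0.2155, 0.2439]
eef_rot: [180.0, -0.0, 23.3]
wrist_force: [0.8, 0.2, -0.4]
opening: 0.0444
finger_force: 0.0
time_s: 2.58
ee_pos: [0.5156, 0.0719, 0.2438]
eef_rot: [-180.0, -0.1, 23.3]
wrist_force: [-0.1, -1.5, 0.0]
opening: 0.0005
finger_force: 0.0
```

```bash

python3 -m handwheel '{"rotation":[[0,0,-0.12],[0,0,-0.24],[0,0,-0.36],[0,0,-0.48],[0,0,-0.6],[0,0,-0.72],[0,0,-0.84],[0,0,-0.96]],"xyz":[[24,-19,0],[48,-38,0],[72,-56,0],[72,-56,0],[72,-56,0],[72,-56,0],[72,-56,0],[72,-56,0]],"jaw":[1,1,1,1,1,1,1,1]}'
python3 -m handwheel '{"rotation":[[0,0,-0.093],[0,0,-0.093],[0,0,-0.093],[0,0,-0.093],[0,0,-0.093],[0,0,-0.093]],"xyz":[[0,0,35],[0,0,70],[0,0,105],[0,0,140],[0,0,140],[0,0,140]],"jaw":[1,1,1,1,1,1]}'
python3 - <<'E'
from h import *
n="scene";r.capture(n)
m=near("carton",n,(.549,.093),.05); print(fit(m,.06,.036,(0,.085),(.549,.093)) if m else 0)
o=r.get_obs();print(o["ee_pos"],o["eef_rot"])
a=r.capture("scene")[190:340,220:420];b=r.capture("wrist")
v=np.hstack([cv2.resize(a,(480,360)),cv2.resize(b,(320,360))]);cv2.imwrite("pics/a1.png",v[:,:,::-1])
E
```

```text
time_s: 3.25
ee_pos: [0.5587, 0.1488, 0.2435]
eef_rot: [-180.0, 0.0, 78.6]
wrist_force: [0.6, 0.0, 0.3]
opening: 0.0003
finger_force: 0.0
time_s: 3.75
ee_pos: [0.5574, 0.1485, 0.1024]
eef_rot: [-179.7, 0.0, 83.6]
wrist_force: [-0.3, -0.4, 0.2]
opening: 0.0005
finger_force: 0.0
(array([0.5212, 0.0734, 0.2486]), np.float64(0.9065743944636678))
[0.5602 0.1488 0.1057] [179.831   -0.0322  83.5832]
```

View pics/a1.png

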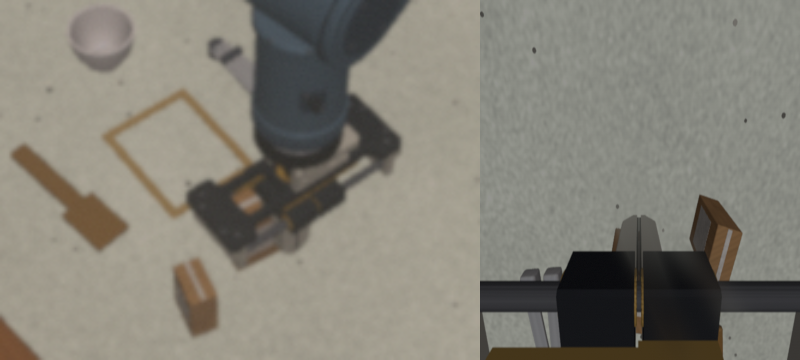

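The wrist view shows the small look-alike well to the right at (715,240), clear of the descent. The carton is mostly hidden under the gripper. I'll descend behind it and push.

```bash

python3 -m handwheel '{"rotation":[[0,0,0],[0,0,0],[0,0,0],[0,0,0],[0,0,0]],"xyz":[[0,-5,20],[0,-5,40],[0,-5,60],[0,-5,67],[0,-5,67]],"jaw":[1,1,1,1,1]}'
python3 -m handwheel '{"rotation":[[0,0,0],[0,0,0],[0,0,0],[0,0,0],[0,0,0],[0,0,0],[0,0,0],[0,0,0]],"xyz":[[-7,0,0],[-14,0,0],[-21,0,0],[-27,0,0],[-33,0,0],[-39,0,0],[-45,0,0],[-51,0,0]],"jaw":[1,1,1,1,1,1,1,1]}'
python3 - <<'E'
from h import *
o=r.get_obs();print(o["ee_pos"],o["eef_rot"],o["wrist_force"])
a=r.capture("scene")[190:340,220:420];b=r.capture("top")[130:310,230:430]
v=np.hstack([cv2.resize(a,(400,360)),cv2.resize(b,(400,360))]);cv2.imwrite("pics/a2.png",v[:,:,::-1])
E
```

```text
time_s: 4.37
ee_pos: [0.5535, 0.1492, 0.0365]
eef_rot: [-179.9, 0.0, 83.6]
wrist_force: [-1.2, 0.2, 0.2]
opening: 0.0003
finger_force: 0.0
time_s: 5.03
ee_pos: [0.5483, 0.098, 0.037]
eef_rot: [180.0, -0.0, 83.6]
wrist_force: [0.5, 1.8, 1.7]
opening: 0.0005
finger_force: 1.0
[0.5483 0.098  0.037 ] [179.9539  -0.0217  83.5694] [0.4756 1.7533 1.708 ]
```

View pics/a2.png

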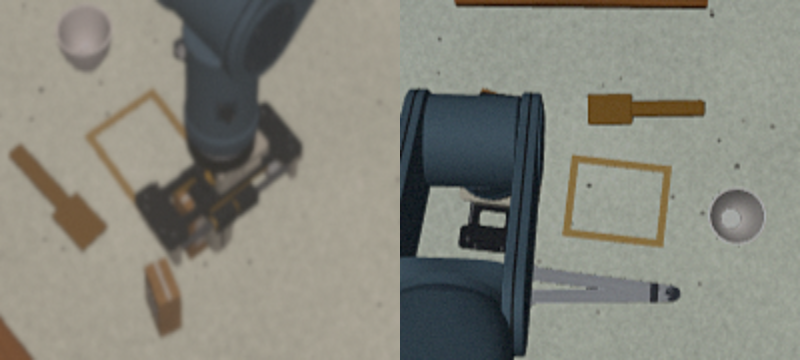

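The carton is hidden under the gripper in both views. The frame, scraper, bowl and tongs haven't moved. The 1.8 N reading indicates contact, so I'll keep pushing, then back off and look.

```bash

python3 -m handwheel '{"rotation":[[0,0,0],[0,0,0],[0,0,0],[0,0,0],[0,0,0],[0,0,0],[0,0,0],[0,0,0]],"xyz":[[-7,0,0],[-14,0,0],[-21,0,0],[-28,0,0],[-35,0,0],[-41,0,0],[-46,0,0],[-50,0,0]],"jaw":[1,1,1,1,1,1,1,1]}'
python3 -m handwheel '{"rotation":[[0,0,0],[0,0,0],[0,0,0],[0,0,0],[0,0,0],[0,0,0],[0,0,0],[0,0,0]],"xyz":[[2,0,0],[10,0,0],[35,0,0],[70,0,0],[95,0,0],[95,0,0],[95,0,-35],[95,0,-70]],"jaw":[1,1,1,1,1,1,1,1]}'
python3 - <<'E'
from h import *
o=r.get_obs();print(o["ee_pos"],o["eef_rot"],o["wrist_force"])
A=[]
for n in("scene","top"):
    im=r.capture(n);A.append(im)
    m=near("carton",n,(.535,.025),.05); print(n,fit(m,.06,.036,(0,.085),(.535,.025)) if m else 0)
a=A[0][190:340,220:420];b=A[1][130:310,230:430]
v=np.hstack([cv2.resize(a,(400,360)),cv2.resize(b,(400,360))]);cv2.imwrite("pics/a3.png",v[:,:,::-1])
E
```

```text
time_s: 5.8
ee_pos: [0.5423, 0.0481, 0.0366]
eef_rot: [-180.0, 0.0, 83.6]
wrist_force: [0.3, 1.9, 1.5]
opening: 0.0003
finger_force: 0.7
time_s: 6.47
ee_pos: [0.5507, 0.1441, 0.1049]
eef_rot: [-179.6, 0.1, 83.7]
wrist_force: [1.4, 0.5, 0.4]
opening: 0.0004
finger_force: 0.0
[0.5507 0.1441 0.1049] [-179.6206    0.0856   83.7015] [1.3832 0.5275 0.379 ]
scene (array([0.5431, 0.018 , 0.0568]), np.float64(0.18191841234840134))
top (array([ 0.5443,  0.0218, -0.0849]), np.float64(0.04418604651162794))
```

View pics/a3.png

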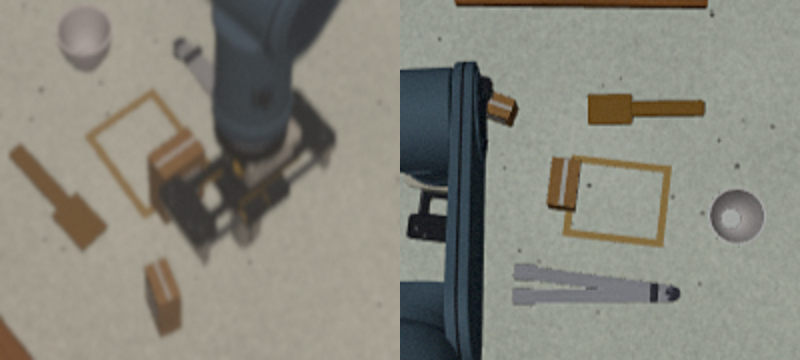

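The top view (right half) shows the carton upright at about (563,183), straddling the near end of the frame and squared up to it. The fit puts its centre 73 mm from the frame centre, 9 mm to the side. I'll push 8 mm further low down, then raise the fingers and topple it.

```bash

python3 -m handwheel '{"rotation":[[0,0,0],[0,0,0],[0,0,0],[0,0,0],[0,0,0],[0,0,0],[0,0,0],[0,0,0]],"xyz":[[0,5,35],[0,5,70],[0,5,70],[-30,5,70],[-60,5,70],[-80,5,70],[-88,5,70],[-92,5,70]],"jaw":[1,1,1,1,1,1,1,1]}'
python3 -m handwheel '{"rotation":[[0,0,0],[0,0,0],[0,0,0],[0,0,0],[0,0,0]],"xyz":[[-4,0,0],[-7,0,0],[-9,0,0],[-11,0,0],[-11,0,0]],"jaw":[1,1,1,1,1]}'
python3 -m handwheel '{"rotation":[[0,0,0],[0,0,0],[0,0,0],[0,0,0],[0,0,0],[0,0,0]],"xyz":[[3,0,0],[12,0,0],[12,0,-20],[12,0,-40],[12,0,-57],[12,0,-57]],"jaw":[1,1,1,1,1,1]}'
python3 - <<'E'
from h import *
n="top";im=r.capture(n)
m=near("carton",n,(.543,.014),.05); print(n,fit(m,.06,.036,(0,.085),(.543,.014)) if m else 0)
E
```

```text
time_s: 7.33
ee_pos: [0.5474, 0.0501, 0.0368]
eef_rot: [-179.9, -0.0, 83.5]
wrist_force: [0.0, -0.1, 0.2]
opening: 0.0003
finger_force: 0.0
time_s: 7.75
ee_pos: [0.5467, 0.0408, 0.0368]
eef_rot: [180.0, -0.0, 83.6]
wrist_force: [0.4, 1.0, 1.7]
opening: 0.0006
finger_force: 0.6
time_s: 8.25
ee_pos: [0.5501, 0.0529, 0.0968]
eef_rot: [179.7, -0.0, 83.6]
wrist_force: [0.4, -0.4, -0.3]
opening: 0.0004
finger_force: 0.0
top 0
```

```bash

python3 -m handwheel '{"rotation":[[0,0,0],[0,0,0],[0,0,0],[0,0,0],[0,0,0],[0,0,0],[0,0,0],[0,0,0]],"xyz":[[-6,0,0],[-11,0,0],[-15,0,0],[-20,0,0],[-25,0,0],[-30,0,0],[-35,0,0],[-40,0,0]],"jaw":[1,1,1,1,1,1,1,1]}'
python3 -m handwheel '{"rotation":[[0,0,0],[0,0,0],[0,0,0],[0,0,0],[0,0,0],[0,0,0]],"xyz":[[-5,0,0],[-9,0,0],[-12,0,0],[-12,0,0],[-12,0,0],[-12,0,0]],"jaw":[1,1,1,1,1,1]}'
python3 - <<'E'
from h import *
A=[r.capture("scene")[190:340,220:420],r.capture("top")[130:310,230:430]]
v=np.hstack([cv2.resize(a,(400,360)) for a in A]);cv2.imwrite("pics/a4.png",v[:,:,::-1])
E
```

```text
time_s: 9.02
ee_pos: [0.5433, 0.0117, 0.0936]
eef_rot: [-180.0, 0.0, 83.6]
wrist_force: [-0.4, -0.3, 0.7]
opening: 0.0004
finger_force: 0.0
time_s: 9.52
ee_pos: [0.5421, 0.0007, 0.0937]
eef_rot: [180.0, -0.0, 83.6]
wrist_force: [-0.0, 0.7, -0.0]
opening: 0.0006
finger_force: 0.0
```

View pics/a4.png

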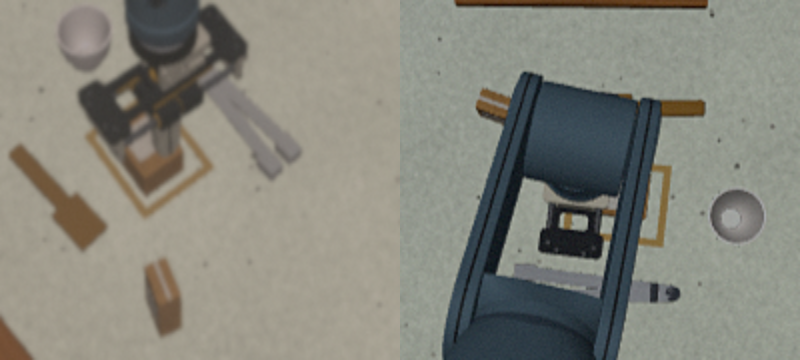

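The scene view shows the carton lying inside the frame at about (155,168). I'll lift straight up, back away and verify.

```bash

python3 -m handwheel '{"rotation":[[0,0,0],[0,0,0],[0,0,0],[0,0,0],[0,0,0],[0,0,0],[0,0,0],[0,0,0]],"xyz":[[5,0,-20],[5,0,-60],[5,0,-100],[30,0,-130],[70,0,-130],[110,0,-130],[150,0,-130],[150,0,-130]],"jaw":[1,1,1,1,1,1,1,1]}'
python3 - <<'E'
from h import *
A=[]
for n,c in(("scene",(slice(190,340),slice(220,420))),("top",(slice(130,310),slice(230,430)))):
    A.append(r.capture(n)[c]); m=near("carton",n,(.527,-.05),.02)
    if m:
        x,e=fit(m,.06,.085,(0,.036),(.527,-.05)); b=np.array([.5275,-.0498]);d=x[:2]-b
        print(n,x,e,"in bay",d@[.9937,-.1118],d@[.1118,.9937])
v=np.hstack([cv2.resize(a,(400,360)) for a in A]);cv2.imwrite("pics/a5.png",v[:,:,::-1])
print(r.get_obs()["wrist_force"])
E
```

```text
time_s: 10.28
ee_pos: [0.5586, 0.1563, 0.2241]
eef_rot: [180.0, -0.2, 83.9]
wrist_force: [0.2, 0.8, 0.5]
opening: 0.0003
finger_force: 0.0
scene [ 0.5384 -0.0484 -0.1717] 0.09063745019920322 in bay 0.010641563623058134 0.00256708468713011
top [ 0.536  -0.047  -0.1037] 0.03642773207990602 in bay 0.008091506482966852 0.0037051777933467364
[-0.1201  0.3428 -0.5745]
```

View pics/a5.png

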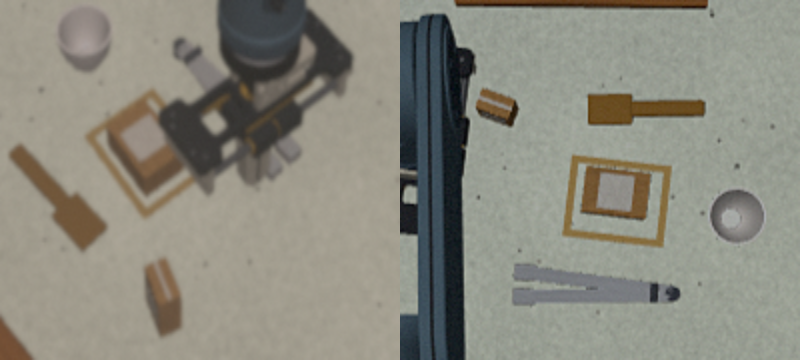

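The top view shows the carton flat at about (615,192), well inside the frame, with the bystanders where they were.

```bash
python3 -c "
from workcell import r
print(r.job_done())"
```

```text
the job is handed in; nothing more can be done
None
```

I handed the job in at about 10.5 s: the carton was pushed upright to the frame and toppled onto its broad face inside it, about 8 mm sideways and 4 mm lengthways off centre, and nothing else appeared moved in the camera views; no verdict was returned.

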